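Roll a ware-trolley wheel along its lane and into the test dock

TASK

Roll the red-hubbed trolley wheel on its rim along the plywood lane, down its sloping end, and press it straight and gently but fully against the green sprung plunger of the yellow dock, so that the plunger goes in flush for about a second without being rammed. Then let go, leaving the wheel standing upright on the lane and resting against the plunger. Keep the tyre on the lane and rolling (the white stripe has to go round; do not lift, drag, drop or crush it down), never let it fall over, and leave the other things where they are.

Things in the scene. Friction and masses are not known exactly. Their poses are not given: they have to be found in the camera images.
- wheel: Trolley wheel standing on its rim: black tyre 80 mm across, 24 mm wide, red hub, 0.5 to 0.8 kg with its axle. Origin at its centre, 40 mm above what it stands on. y runs along the axle, level while it stands. z points along the white stripe on the hub faces, straight up at the start; x then points roughly along the lane to the dock. The tyre grips the lane: with weight left on it, it turns as it is moved on.
- axle_end (a point): One domed end of the wheel's steel axle (on the wheel's +y side, 29 mm from its centre; the other end is opposite). The axle is 16 mm thick, 58 mm long overall, with flat ends that stick out 17 mm from each side of the tyre. The wheel runs freely on it (bearings), so that with the axle held by its two ends the tyre still rolls.
- lane: Fixed plywood lane, 90 mm wide, no side rails. Origin on the table under the lane; x runs along its middle towards the dock, y left, z up. Its top is level, 20 mm above the table, from x = -210 to x = 50 mm, then falls at 3 degrees to x = 220 mm. The wheel starts at x = -170 to -120 mm, within 6 mm of the middle line, up to 0.12 rad askew.
- lane_crest (a point): Point on the lane's top, on its middle line, where the level part ends and the 3 degree fall (52 mm per m) towards the dock begins (lane x = 50 mm). Axes as the lane's.
- dock: Fixed steel foot of the dock, same origin and axes as the lane. On it a yellow head 34 mm wide, 73 mm above the table (a black knob at its back reaches 93 mm) is clamped at an unknown setting within 25 mm along x; the pose given here does not tell it. On the head's front face, on the middle line, sits the green plunger. Fingers should stay off the dock.
- plunger_near (a point): Where the green plunger's tip (18 mm across) would be at the nearest setting, 57 mm above the table, lane x = 148 mm; truly it lies 0 to 25 mm farther along lane x, to be felt or seen. It sticks 6 mm out of the yellow face, begins to move at 4 N and is flush at 10 N (1 N per mm); then the head is rigid, and over 20 N is ramming. Released, the wheel leans on it by the slope.
- bowl_a: Bystander, to be left alone: pink glazed bowl, 110 mm across, 55 mm high; origin at its underside.
- bowl_b: Bystander, to be left alone: second pink bowl, the same; origin at its underside.
- planter: Bystander, to be left alone: black square planter, 95 mm wide, 110 mm high; origin at its underside.
- spanner: Bystander, to be left alone: spanner, 160 mm long, lying flat beside the lane; origin at its underside.
- spare_tyre: Bystander, to be left alone: bare black tyre without hub, 80 mm across, lying flat, 24 mm high; origin at its underside.
- tin: Bystander, to be left alone: closed tin, 56 mm across, 55 mm high; origin at its underside.
- brush: Bystander, to be left alone: brush, 180 mm long, lying flat; origin at its underside.
Mind the look-alikes: they are no part of the job. Leave any blue or purple look-alike of the dock alone.

How it is judged (in metres and radians):
On the way, in this order (a step that is already met when the one before it is completed fails the run):
1. the wheel has rolled: its white stripe has gone down underneath (the stripe's direction within 0.8 rad of straight down), the wheel upright (angle between wheel's own z axis and vertical above 2.34 rad and angle between wheel's own y axis and vertical between 1.4 and 1.74 rad), for 0.05 s.
2. the wheel, upright and in line with the lane, is pressed against the dock's plunger with 7 to 20 N for half a second (contact force between wheel and dock between 7 and 20 N and angle between wheel's own y axis and vertical between 1.4 and 1.74 rad and angle between the y axis of wheel and the y axis of lane, either way round below 0.15 rad), for 0.5 s.
At the end, for the whole second after the job is handed in: The wheel stands on its rim on the sloping end of the lane, at rest and released, upright within 0.17 rad, in line with the lane within 0.15 rad, within 12 mm of its middle line, and resting against the dock's plunger (contact force between wheel and dock above 0.05 N and angle between wheel's own y axis and vertical between 1.4 and 1.74 rad and angle between the y axis of wheel and the y axis of lane, either way round below 0.15 rad and y of wheel in the frame of lane between -0.012 and 0.012 m and x of wheel in the frame of lane above 0.1 m and z of wheel in the frame of lane below 0.064 m and linear speed of wheel below 0.02 m/s and not (contact force between wheel and the fingers above 0.05 N)); the robot touches nothing.
It fails at once if the wheel falls over (axle more than 0.3 rad from level) (angle between wheel's own y axis and vertical below 1.27 rad or angle between wheel's own y axis and vertical above 1.87 rad).
It fails at once if the wheel is lifted (more than 6 mm off the level lane) (z of wheel in the frame of lane above 0.066 m).
It fails at once if the wheel is rammed into the dock (over 22 N), or the robot itself pushes the dock (over 5 N) (contact force between wheel and dock above 22 N or contact force between any of the fingers, the arm and dock above 5 N).
It fails at once if the wheel is crushed down onto the lane (over 35 N between tyre and lane) (contact force between wheel and lane above 35 N).
It fails at once if another thing is disturbed (moved over 15 mm) (distance of any of bowl_a, bowl_b, planter, spanner, spare_tyre, tin, brush from where it was at the start of the episode above 0.015 m).
It also fails if it takes over 72 s, if anything falls off the work surface, if the arm or the gripper's body presses on something with over 40 N, if the wrist force passes 120 N, or if a joint passes its speed limit or range.

ROBOT

A 6-joint arm with a two-finger parallel gripper is mounted at the origin on the work surface. World frame = base frame: x ahead of the robot, y to its left, z up, the work surface at z = 0. Lengths are in m, angles in degrees, forces in N, time in s.
With the tool pointing down it reaches from about 0.4 to 0.825 m from the base axis. Payload 7 kg.
Tool frame: the origin (TCP) lies at the very end of the fingers, on their centre line; the grasp point (between the pads) lies 19 mm behind it; z points along the fingers, y is the direction in which the jaws open and shut (so a half turn about z gives the same grasp; the last joint's range is limited). The gripper opens to 88 mm and grips with 3 to 60 N. Pads are 19 mm wide; open, the fingers measure 130 mm over their backs; the gripper's body (78 mm by 193 mm) begins 47 mm behind the grasp point.
Start: joints at [-55.858, 20.546, 0.682, 0, -70.136, -16.507], TCP at [0.204, -0.643, 0.195] pointing down, gripper open.
Joint ranges: [-176.03, 176.03], [-82.01, 121.73], [-58.28, 71.71], [-173.87, 95.51], [-174.79, -0.11], [-173.66, 173.66]. Speed limits (degrees/s): [136.94, 136.94, 172.46, 180, 180, 180].

INTERFACE

Orientations are given as [roll, pitch, yaw] about the fixed x, y, z axes, in that order (R = Rz(yaw) Ry(pitch) Rx(roll)).
In Python, from plant import telemetry, snapshot, calibration, workorder gives the robot as it stands. The module is installed in compiled form; this text tells all that it offers.
- The arm moves only by the tool step_arm, never from a script. Its argument "plan" is text: rows parted by semicolons, each of 7 numbers parted by spaces: the finger opening in cm, from 0 to 8.76, then the shift along the tool's x, y, z in cm, then the turn, a rotation vector about the tool's x, y, z in degrees. A call has 1 to 12 rows; each row shifts and turns the commanded pose from where the row before left it, along the tool's axes as they then stand; what a row does not reach is not made up. A row lasts 1/12 s, in which the tool goes at most 41.7 mm and 7.16 degrees, less where a joint would pass 70% of its speed; a pose out of reach is approached as far as the arm can. A call with a gripper value outside its range is refused whole. The fingers move at their own pace and stop on an object; the grip force is fixed at half the most. Time passes only in rows, so rows that do not move let the fingers close. It gives the time, the measured TCP pose, the force and the opening at its end, in the units of the state.
- telemetry.get_obs(): the state, without advancing time (a new reading comes with each control period).
- snapshot(name): name is "scene" or "top"; returns the picture (480x640x3 uint8, blue, green, red); there is no depth.
- calibration(name): a dict with "K" (3x3 intrinsics, pixels), "k1" (the pictures are not rectified: a ray, as slopes to the right and down, at radius r is drawn at 1 + k1 r^2 times it, then the intrinsics apply), "camera_from_world" (4x4, takes a point from world to camera coordinates). Camera axes: x right, y up, looking along -z (the intrinsics and any distortion apply to the point x, -y, -z); pixel columns grow to the right and rows downward; lengths in m; the calibration is good to about 2 mm. A picture is of the moment at which its call begins. calibration takes no time and is no camera call.
- workorder.close_job(): hands the job in, once; it reports no verdict.
The state is a dict: "clock": time; "joint_pos": joint angles; "qvel": joint speeds; "tau": joint torques, N m; "tool_pos": TCP position; "orientation": TCP orientation; "force": force on the tool from outside, world axes, zero at the start; "moment": the same for the moment, N m; "opening": finger opening in m.
Only numpy, scipy, OpenCV 4.12 (cv2) and the standard library are available. Lean on these libraries where they do the work, as an engineer would, in place of code of your own. Each camera call takes 0.05 s, during which the arm holds its last target.

## Working session

There is one attempt and no reset: what is moved stays moved. The work goes in short steps, Python scripts to look and compute and a tool call to move; the robot and the scene stay as the last step left them, time stands still between calls to the robot, and variables do not carry over. Pictures are saved under pics/ and viewed, and the job is handed in when it is done.

Besides the shell and the picture viewer there is one more tool, called after "Emit:" as name(argument=value, ...), one argument or row to a line, values as JSON. step_arm: Moves the arm, as the interface text tells. Its arguments: {"type":"object","properties":{"plan":{"type":"string"}},"required":["plan"]}

```bash
mkdir -p pics; ls
python3 - <<'E'
from plant import telemetry, snapshot, calibration
import cv2
print(telemetry.get_obs())
for n in("scene","top"):
    cv2.imwrite(f"pics/{n}0.png",snapshot(n)); print(calibration(n))
E
```

```text
pics
{'clock': 0.0, 'joint_pos': array([-5.58555181e+01,  2.05917777e+01,  6.34564137e-01, -1.94931860e-02,
       -7.01355248e+01, -1.65060118e+01]), 'qvel': array([-0.07072252,  0.08838076,  0.04358203,  0.05936142, -0.02061734,
        0.0115798 ]), 'tau': array([ 1.49039308e-03, -5.82712018e+01,  2.93055385e+01,  6.99716359e+00,
        6.83041246e-03, -1.23744012e-04]), 'tool_pos': array([ 0.2043295 , -0.64277375,  0.19422684]), 'orientation': array([ 1.79905877e+02, -8.78125155e-03, -1.62368161e+02]), 'force': array([-0.14299198, -0.47363681, -0.6372291 ]), 'moment': array([ 0.01723354,  0.06032882, -0.0064401 ]), 'opening': 0.08788791274662872}
{'K': array([[440.70244506,   0.        , 318.16595683],
       [  0.        , 440.70244506, 250.74565664],
       [  0.        ,   0.        ,   1.        ]]), 'k1': -0.04284396174869733, 'camera_from_world': array([[ 0.3515786 ,  0.93608044, -0.01207867, -0.04360494],
       [-0.71585228,  0.27713383,  0.64089964,  0.34476369],
       [ 0.60328103, -0.21668006,  0.76752964, -1.68933039],
       [ 0.        ,  0.        ,  0.        ,  1.        ]])}
{'K': array([[510.96296276,   0.        , 325.14421447],
       [  0.        , 510.96296276, 248.90903216],
       [  0.        ,   0.        ,   1.        ]]), 'k1': 0.03498655023221854, 'camera_from_world': array([[ 2.96008029e-03, -9.99623671e-01, -2.72718583e-02,
        -9.55635666e-02],
       [ 9.94791348e-01,  1.64847414e-04,  1.01932067e-01,
        -4.72471132e-01],
       [-1.01889211e-01, -2.74315358e-02,  9.94417467e-01,
        -1.39328905e+00],
       [ 0.00000000e+00,  0.00000000e+00,  0.00000000e+00,
         1.00000000e+00]])}
```

View pics/scene0.png

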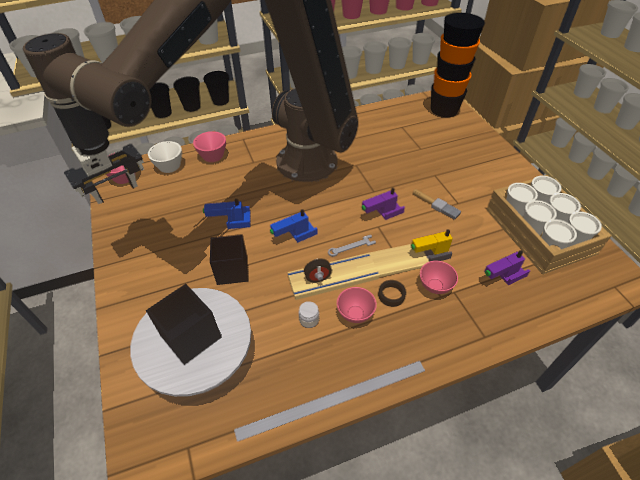

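View pics/top0.png

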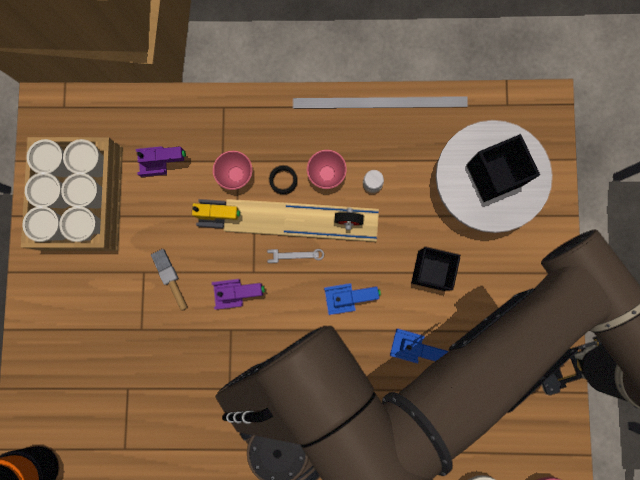

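The wheel is the red-hubbed one at scene (318,270), top (349,217). The yellow dock is at top (215,211) and scene (432,243). The blue and purple ones are look-alikes. Next I'll check enlarged crops.

Run:
```python
import cv2,numpy as np
t=cv2.imread("pics/top0.png")[180:270,180:400]; s=cv2.imread("pics/scene0.png")[220:310,275:475]
a=cv2.resize(t,(770,315),interpolation=cv2.INTER_CUBIC);cv2.imwrite("pics/t0c.png",a)
b=cv2.resize(s,(800,360),interpolation=cv2.INTER_CUBIC);cv2.imwrite("pics/s0c.png",b)
```

```text
(no output)
```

View pics/t0c.png

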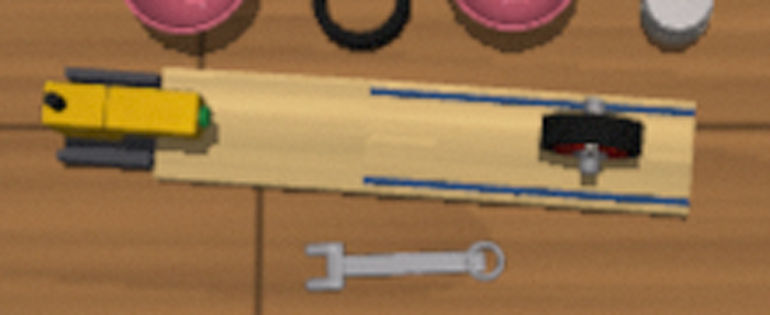

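View pics/s0c.png

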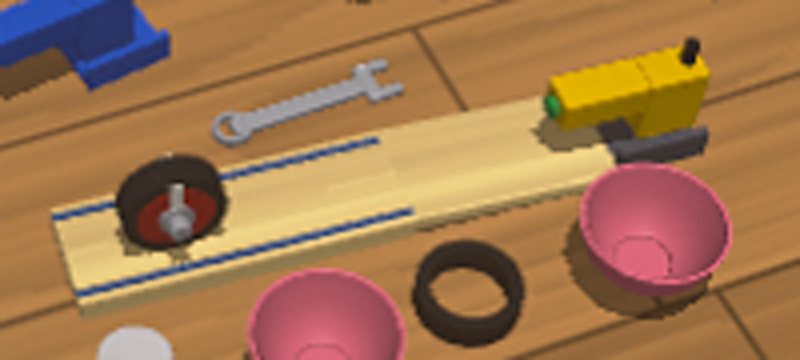

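Wheel at crop (592,135), with its axle across the lane and the stripe up. The yellow dock has a green tip at crop (205,117), and blue lines mark the level part of the lane. Now measuring.

```bash
cat > h.py <<'E'
import cv2,numpy as np
from plant import calibration
def ray(n,uv):
    c=calibration(n);K=c["K"];k=c["k1"];T=c["camera_from_world"]
    d=np.array([(uv[0]-K[0,2])/K[0,0],(uv[1]-K[1,2])/K[1,1]]);p=d.copy()
    for _ in range(20): p=d/(1+k*(p@p))
    R=T[:3,:3];return -R.T@T[:3,3], R.T@np.array([p[0],-p[1],-1])
def onz(n,uv,z):
    o,d=ray(n,uv);return o+d*(z-o[2])/d[2]
def two(uv1,uv2):
    o1,d1=ray("scene",uv1);o2,d2=ray("top",uv2)
    A=np.stack([d1,-d2],1);t=np.linalg.lstsq(A,o2-o1,rcond=None)[0]
    a=o1+d1*t[0];b=o2+d2*t[1];return (a+b)/2,np.linalg.norm(a-b)
def proj(n,P):
    c=calibration(n);K=c["K"];T=c["camera_from_world"];q=T[:3,:3]@np.array(P)+T[:3,3]
    p=np.array([q[0],-q[1]])/-q[2];p=p*(1+c["k1"]*(p@p));return K[:2,:2]@p+K[:2,2]
E
python3 - <<'E'
from h import *
np.set_printoptions(precision=4,suppress=True)
t=cv2.imread("pics/top0.png");h=cv2.cvtColor(t,cv2.COLOR_BGR2HSV)
T=lambda x,y:(180+(x+.5)/3.5-.5,180+(y+.5)/3.5-.5)
S=lambda x,y:(275+(x+.5)/4-.5,220+(y+.5)/4-.5)
for a in [(372,90),(695,112),(365,180),(688,204),(696,100),(163,70)]: print("lane",a,onz("top",T(*a),.02)[:2])
for a in [(378,140),(52,216),(410,210),(78,292)]: print("laneS",a,onz("scene",S(*a),.02)[:2])
# blue line masks
m=cv2.inRange(h,(95,70,40),(130,255,255));m[:195]=0;m[245:]=0;m[:,:280]=0;m[:,382:]=0
n,l,st,ce=cv2.connectedComponentsWithStats(m)
for i in range(1,n):
    if st[i,4]>15:
        ys,xs=np.where(l==i);P=np.array([onz("top",(x,y),.02)[:2] for x,y in zip(xs,ys)])
        v=cv2.fitLine(P.astype(np.float32),cv2.DIST_L2,0,.01,.01).ravel();print(st[i],P.min(0),P.max(0),v,np.degrees(np.arctan2(v[1],v[0])))
print("near axle end s/t",two(S(178,222),T(590,172)), "far", onz("top",T(594,104),.06))
print("tyre top ends", [onz("top",T(*a),.06)[:2] for a in [(545,130),(641,138)]])
print("green",two(S(553,106),T(205,117)),onz("top",T(209,117),.057))
for k,a in dict(bowlB=(185,-5),bowlA=(510,-5)).items(): print(k,onz("top",T(*a),.05))
E
```

```text
lane (372, 90) [0.5957 0.0157]
lane (695, 112) [ 0.5774 -0.2425]
lane (365, 180) [0.523  0.0205]
lane (688, 204) [ 0.5036 -0.2364]
lane (696, 100) [ 0.5871 -0.2433]
lane (163, 70) [0.6123 0.1843]
laneS (378, 140) [0.5235 0.0186]
laneS (52, 216) [ 0.5025 -0.2396]
laneS (410, 210) [0.5938 0.0124]
laneS (78, 292) [ 0.5746 -0.2433]
[286 206  61   5  75] [ 0.5822 -0.1527] [0.5939 0.0155] [ 0.0687  0.9976  0.5888 -0.0684] 86.06015
[353 210  25   3  32] [ 0.5764 -0.2391] [ 0.5822 -0.1723] [ 0.0666  0.9978  0.5793 -0.2031] 86.18105
[284 231  92   7 120] [ 0.5062 -0.2331] [0.5232 0.0203] [ 0.0702  0.9975  0.5141 -0.1058] 85.97421
near axle end s/t (array([ 0.5323, -0.1548,  0.0084]), np.float64(0.008839385805094578)) far [ 0.5768 -0.1613  0.06  ]
tyre top ends [array([ 0.5565, -0.1233]), array([ 0.5501, -0.1976])]
green (array([0.5674, 0.1418, 0.0565]), np.float64(0.0011547251998357138)) [0.5676 0.1391 0.057 ]
bowlB [0.6664 0.1614 0.05  ]
bowlA [ 0.6656 -0.0956  0.05  ]
```

Run:
```python
from h import *
np.set_printoptions(precision=4,suppress=True)
T=lambda x,y:(180+(x+.5)/3.5-.5,180+(y+.5)/3.5-.5)
S=lambda x,y:(275+(x+.5)/4-.5,220+(y+.5)/4-.5)
print("far end",two(S(178,222),T(595,102)))
a=onz("top",T(596,99),.06);b=onz("top",T(588,184),.06);print(a,b,np.linalg.norm(a-b),np.degrees(np.arctan2(*(a-b)[:2][::-1])))
t=cv2.imread("pics/top0.png");h=cv2.cvtColor(t,cv2.COLOR_BGR2HSV)
dk=((h[...,2]<45)).astype(np.uint8)*255;dk[:200]=0;dk[240:]=0;dk[:,:325]=0;dk[:,370:]=0
ys,xs=np.where(dk>0);print(len(xs),xs.min(),xs.max(),ys.min(),ys.max(),cv2.minAreaRect(np.stack([xs,ys],1).astype(np.float32)))
m=cv2.inRange(h,(165,80,60),(180,255,255))
n,l,st,ce=cv2.connectedComponentsWithStats(m)
for i in range(1,n):
    if st[i,4]>300:
        print(st[i],onz("top",ce[i],.05)[:2],[onz("top",(ce[i][0],st[i][1]+k*st[i][3]),.055)[0] for k in(0,1)])
u=np.array([.0715,.9974]);c=np.array([.5588,.0168])
for p in (a,b,(a+b)/2): print("lane coords", (p[:2]-c)@u+.05, (p[:2]-c)@np.array([-u[1],u[0]]))
```

```text
far end (array([ 0.5762, -0.1639,  0.0685]), np.float64(0.004082907059226005))
[ 0.5807 -0.1629  0.06  ] [ 0.5142 -0.1566  0.06  ] 0.0668169811312048 -5.40382595389207
246 335 362 213 224 ((348.5517272949219, 217.8793182373047), (27.654146194458008, 10.463730812072754), 4.763641834259033)
[ 213  151   39   39 1187] [0.6904 0.1632] [np.float64(0.7418808628611322), np.float64(0.6321297106149586)]
[ 307  150   39   39 1200] [ 0.692  -0.0981] [np.float64(0.7436613589670782), np.float64(0.6343142375759562)]
lane coords -0.1276281284466949 -0.03470855768283237
lane coords -0.12610819535105855 0.032088427206392156
lane coords -0.12686816189887673 -0.0013100652382201038
```

Emit:
step_arm(
  plan="8.7 -3 2.2 0 0 0 0;8.7 -3 2.2 0 0 0 0;8.7 -3 2.2 0 0 0 0;8.7 -3 2.2 0 0 0 0;8.7 -3 2.2 0 0 0 0;8.7 -3 2.2 0 0 0 0;8.7 -3 2.2 0 0 0 0;8.7 -3 2.2 0 0 0 0;8.7 -3 2.2 0 0 0 0;8.7 -3 2.2 0 0 0 0;8.7 -3 2.2 0 0 0 0;8.7 -3 2.2 0 0 0 0",
)

```text
clock: 1.1
tool_pos: [0.4681, -0.2808, 0.1951]
orientation: [180.0, -0.0, -162.4]
force: [1.3, -1.2, 0.1]
opening: 0.087
```

Emit:
step_arm(
  plan="8.7 -3 2.2 0 0 0 -7;8.7 0 0 0 0 0 -7;8.7 0 0 0 0 0 -7;8.7 0 0 0 0 0 -7;8.7 0 0 0 0 0 -7;8.7 0 0 0 0 0 -7;8.7 0 0 0 0 0 -7;8.7 0 0 0 0 0 -7;8.7 0 0 0 0 0 -7;8.7 0 0 0 0 0 -4.2;8.7 0 0 0 0 0 0;8.7 0 0 0 0 0 0",
)

```text
clock: 2.1
tool_pos: [0.4893, -0.2525, 0.1949]
orientation: [180.0, 0.0, -95.3]
force: [-0.3, -0.2, -0.7]
opening: 0.087
```

Emit:
step_arm(
  plan="8.7 -3.25 -1.63 2 0 0 0;8.7 -3.25 -1.63 2 0 0 0;8.7 -3.24 -1.63 2 0 0 0;8.7 0 0 0 0 0 0;8.7 0 0 0 0 0 0;8.7 0 0 0 0 0 0",
)

```text
clock: 2.6
tool_pos: [0.5469, -0.1598, 0.135]
orientation: [180.0, -0.0, -95.2]
force: [0.1, 0.0, 0.1]
opening: 0.087
```

```bash
cat > look.py <<'E'
import sys
from h import *
from plant import telemetry, snapshot
n=sys.argv[1]
t=snapshot("top");s=snapshot("scene");cv2.imwrite(f"pics/top{n}.png",t);cv2.imwrite(f"pics/scene{n}.png",s)
a=cv2.resize(t[170:260,180:400],(733,300),interpolation=cv2.INTER_CUBIC);b=cv2.resize(s[200:320,255:475],(550,300),interpolation=cv2.INTER_CUBIC)
o=np.zeros((600,733,3),np.uint8);o[:300]=a;o[300:,:550]=b;cv2.imwrite(f"pics/both{n}.png",o)
o=telemetry.get_obs();print({k:np.round(o[k],4) for k in("clock","tool_pos","orientation","force","opening")})
E
python3 look.py 1
```

```text
{'clock': np.float64(2.7), 'tool_pos': array([ 0.547 , -0.1606,  0.1358]), 'orientation': array([-1.799482e+02, -2.500000e-03, -9.525700e+01]), 'force': array([-0.9944,  0.5431,  0.0632]), 'opening': np.float64(0.0869)}
```

View pics/both1.png

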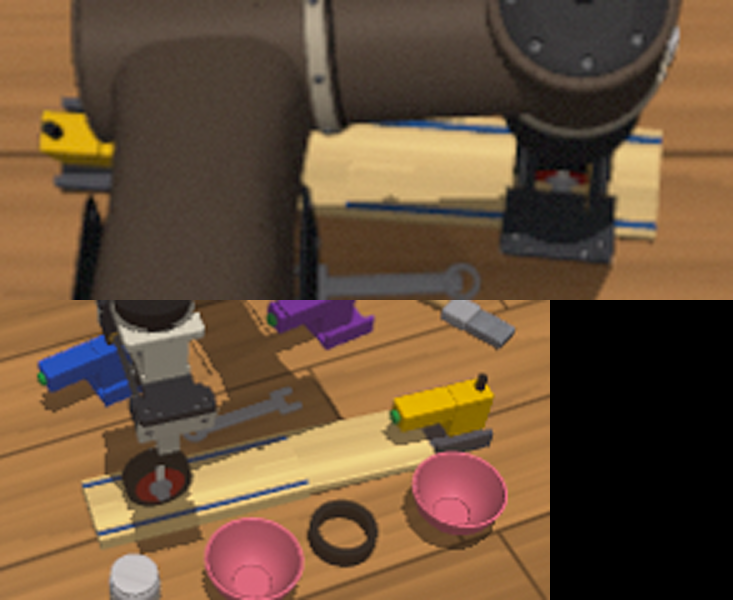

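Run:
```python
from h import *
for P in [(.547+.0435,-.164,.135),(.547-.0435,-.156,.135),(.576,-.1627,.06),(.547,-.16,.1)]:
    p=proj("scene",P);print((p-[255,200])*2.5+[0,300],(proj("top",P)-[180,170])*3.333)
c=cv2.resize(cv2.imread("pics/scene1.png")[300-100:300,280:380],(800,800),interpolation=cv2.INTER_CUBIC)[:600];cv2.imwrite("pics/c1.png",c)
```

```text
[166.08530062 460.89106868] [569.86802772  96.23539015]
[145.34173869 402.48393087] [559.64573872 208.04778422]
[163.05288607 491.71066814] [566.18218684 132.13462376]
[155.90887583 450.75342485] [563.88104607 159.36297235]
```

View pics/c1.png

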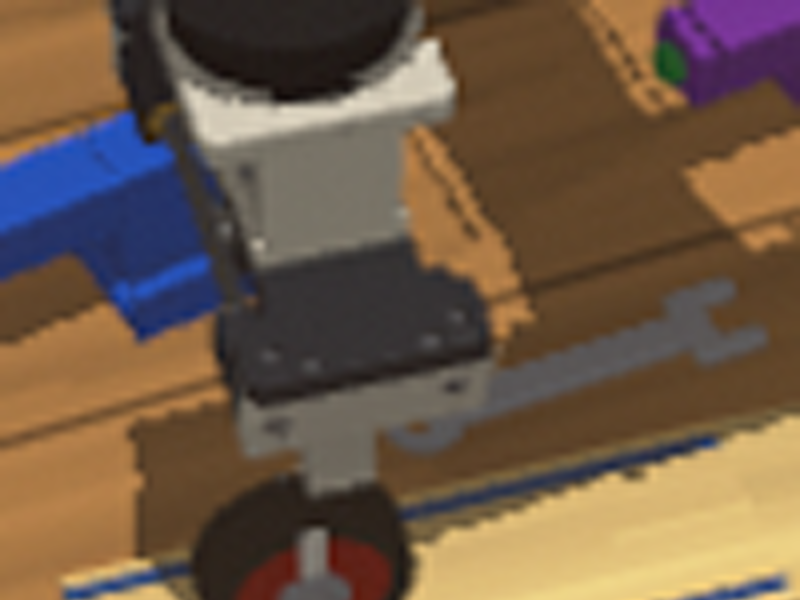

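Emit:
step_arm(
  plan="8.7 0.1 0 3 0 0 0;8.7 0.1 0 3 0 0 0;8.7 0 0 2 0 0 0;8.7 0 0 1.3 0 0 0;8.7 0 0 0 0 0 0;8.7 0 0 0 0 0 0",
)

```text
clock: 3.2
tool_pos: [0.5466, -0.1628, 0.0426]
orientation: [180.0, -0.0, -95.3]
force: [0.3, -0.3, 0.6]
opening: 0.0866
```

```bash
python3 look.py 2
python3 - <<'E'
from h import *
c=cv2.resize(cv2.imread("pics/scene2.png")[220:300,270:370],(800,640),interpolation=cv2.INTER_CUBIC)[:600];cv2.imwrite("pics/c2.png",c)
E
```

```text
{'clock': np.float64(3.3), 'tool_pos': array([ 0.5478, -0.1625,  0.0438]), 'orientation': array([-1.798619e+02,  6.000000e-04, -9.520940e+01]), 'force': array([ 0.7433,  0.2286, -0.2104]), 'opening': np.float64(0.0872)}
```

View pics/c2.png

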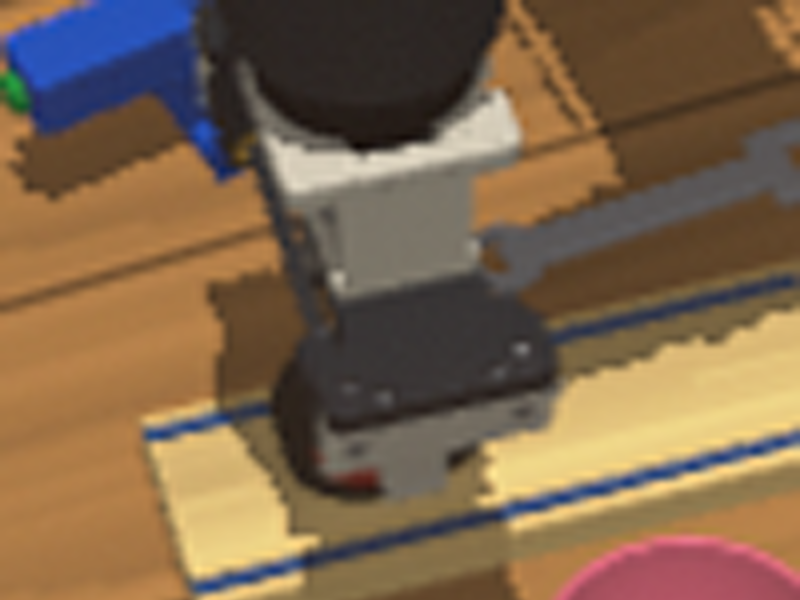

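View pics/both2.png

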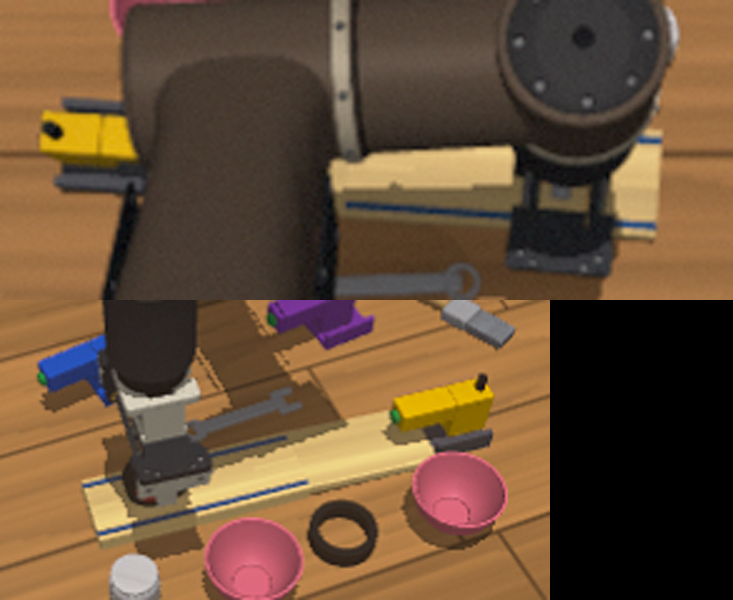

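Emit:
step_arm(
  plan="6.4 0 0 0 0 0 0;6.4 0 0 0 0 0 0;6.4 0 0 0 0 0 0;6.4 0 0 0 0 0 0;6.4 0 0 0 0 0 0;6.4 0 0 0 0 0 0",
)

```text
clock: 3.8
tool_pos: [0.5468, -0.1619, 0.0423]
orientation: [-180.0, 0.0, -95.2]
force: [-0.6, 0.3, -0.6]
opening: 0.0643
```

Emit:
step_arm(
  plan="6 0 0 0 0 0 0;5.8 0 0 0 0 0 0;5.6 0 0 0 0 0 0;5.4 0 0 0 0 0 0;5.2 0 0 0 0 0 0;5 0 0 0 0 0 0;5 0 0 0 0 0 0;5 0 0 0 0 0 0",
)

```text
clock: 4.47
tool_pos: [0.5468, -0.162, 0.0421]
orientation: [180.0, -0.0, -95.2]
force: [0.1, -1.0, -0.4]
opening: 0.0498
```

```bash
python3 look.py 3
python3 - <<'E'
from h import *
c=cv2.resize(cv2.imread("pics/scene3.png")[235:295,280:360],(800,600),interpolation=cv2.INTER_CUBIC)[:600];cv2.imwrite("pics/c3.png",c)
c=cv2.resize(cv2.imread("pics/top3.png")[190:250,310:390],(800,600),interpolation=cv2.INTER_CUBIC)[:600];cv2.imwrite("pics/d3.png",c)
E
```

```text
{'clock': np.float64(4.5667), 'tool_pos': array([ 0.5468, -0.1619,  0.0422]), 'orientation': array([-1.799995e+02,  6.000000e-04, -9.516460e+01]), 'force': array([-0.4998,  0.3156, -0.0606]), 'opening': np.float64(0.05)}
```

View pics/c3.png

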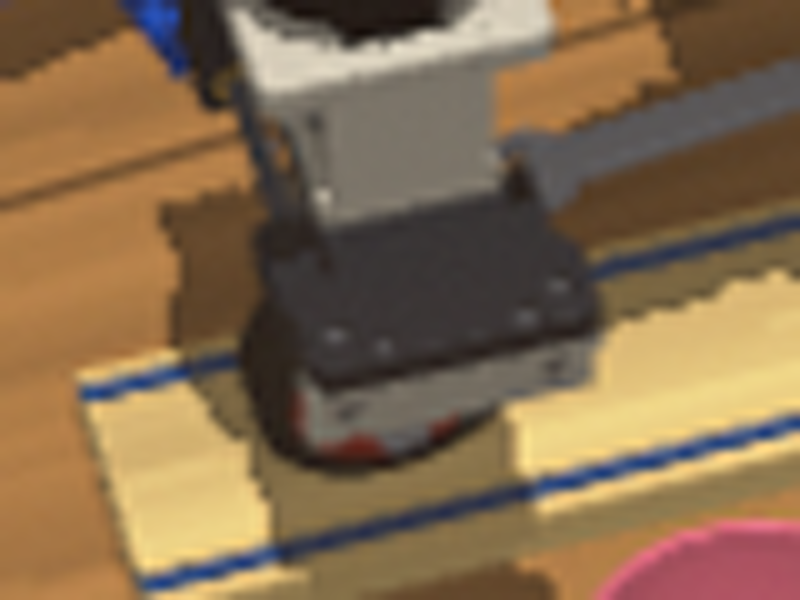

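View pics/d3.png

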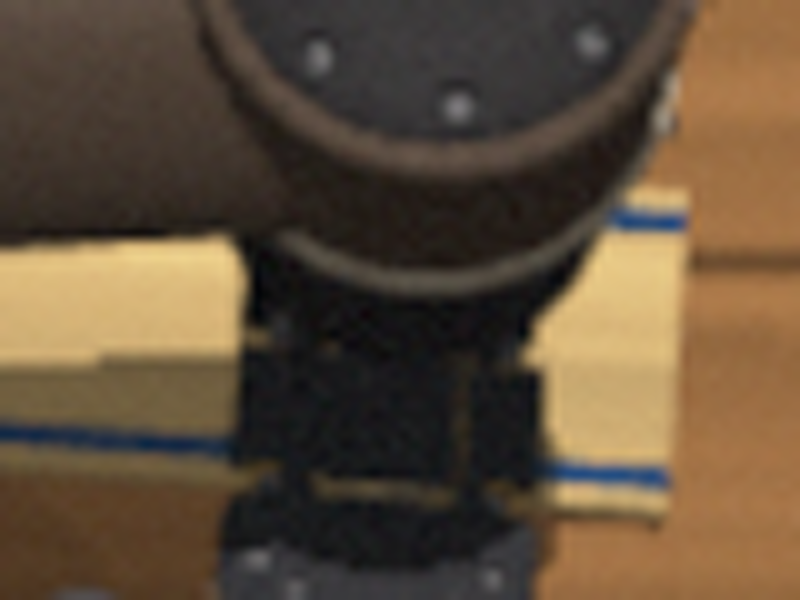

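Run:
```python
from h import *
np.set_printoptions(precision=1,suppress=True)
f=lambda P:(proj("scene",P),(proj("scene",P)-[280,235])*10,(proj("top",P)-[310,190])*10)
for P in [(.547+.025,-.1645,.042),(.547+.045,-.166,.042),(.547+.029,-.163,.06),(.547,-.16,.02),(.547+.012,-.16,.02),(.547+.045,-.166-.0095,.042),(.547+.045,-.166+.0095,.042),(.547+.045,-.166+.0095,.08)]: print(P,*f(P))
for i in(2,3):
    c=cv2.imread(f"pics/scene{i}.png")[255:295,295:345];cv2.imwrite(f"pics/e{i}.png",cv2.resize(c,(750,600),interpolation=cv2.INTER_LANCZOS4))
```

```text
(0.5720000000000001, -0.1645, 0.042) [319.2 279.5] [392.  445.3] [403.9 222.5]
(0.5920000000000001, -0.166, 0.042) [321.2 284.9] [411.8 499.4] [409.3 150.7]
(0.5760000000000001, -0.163, 0.06) [320.1 276.7] [401.2 417.1] [399.8 196.4]
(0.547, -0.16, 0.02) [317.7 277.1] [377.3 421.1] [386.2 324.8]
(0.559, -0.16, 0.02) [319.2 280.2] [391.5 451.6] [386.1 282.2]
(0.5920000000000001, -0.17550000000000002, 0.042) [318.1 285.9] [380.8 509.2] [443.8 150.6]
(0.5920000000000001, -0.1565, 0.042) [324.3 284. ] [442.7 489.7] [374.7 150.8]
(0.5920000000000001, -0.1565, 0.08) [324.2 276.1] [442.5 410.8] [377.  124.2]
```

View pics/e3.png

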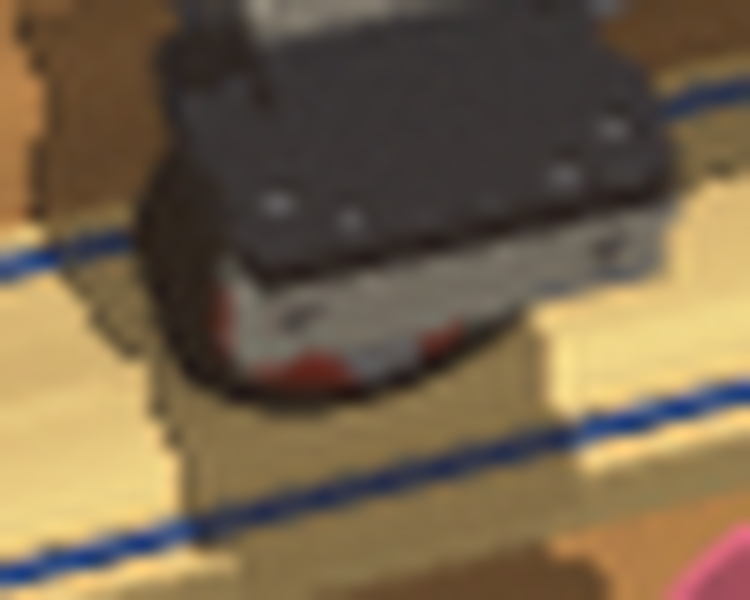

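View pics/e2.png

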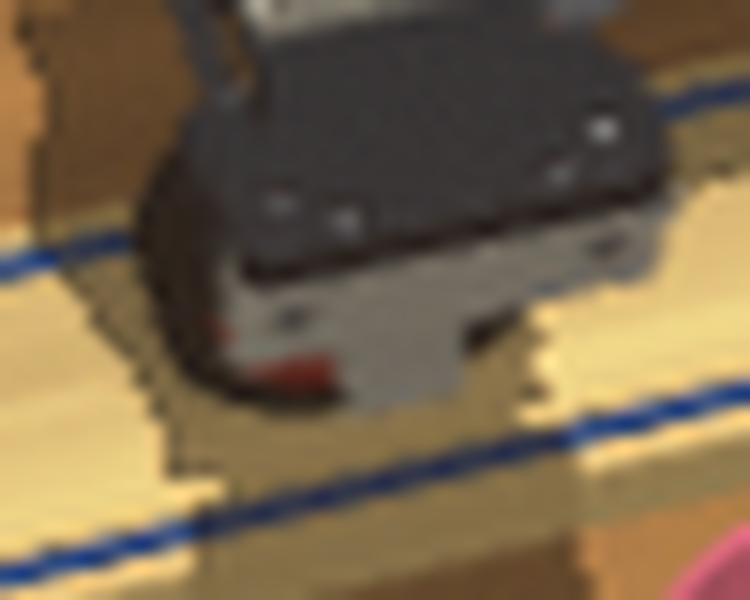

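Run:
```python
from h import *
np.set_printoptions(precision=1,suppress=True)
y=np.array([-.0924,-.9957]) # lane-ish unit (toward -y)
ax=np.array([.9957,-.0924])
c=np.array([.547,-.162])
for L in(.0965,-.0965):
  for w in(-.039,.039):
    for z in (.108,.14,.17):
      p=c+ax*L+y*w;P=(*p,z);print(L,w,z,proj("scene",P),proj("top",P))
a=cv2.imread("pics/top3.png")[180:280,300:400];b=cv2.imread("pics/scene3.png")[200:300,270:370]
cv2.imwrite("pics/f3.png",np.hstack([cv2.resize(i,(400,400),interpolation=cv2.INTER_CUBIC) for i in(a,b)]))
```

```text
0.0965 -0.039 0.108 [340.  282.5] [338.6 179.9]
0.0965 -0.039 0.14 [340.3 275.4] [338.6 177. ]
0.0965 -0.039 0.17 [340.6 268.5] [338.6 174.1]
0.0965 0.039 0.108 [312. 289.] [368.1 182.5]
0.0965 0.039 0.14 [311.7 281.9] [368.8 179.6]
0.0965 0.039 0.17 [311.5 275. ] [369.5 176.8]
-0.0965 -0.039 0.108 [320.8 231.6] [331.7 252.5]
-0.0965 -0.039 0.14 [320.8 224.1] [331.5 251.3]
-0.0965 -0.039 0.17 [320.7 216.9] [331.3 250.1]
-0.0965 0.039 0.108 [295.3 236.9] [361.6 255.3]
-0.0965 0.039 0.14 [294.7 229.6] [362.2 254.1]
-0.0965 0.039 0.17 [294.1 222.4] [362.7 253. ]
```

View pics/f3.png

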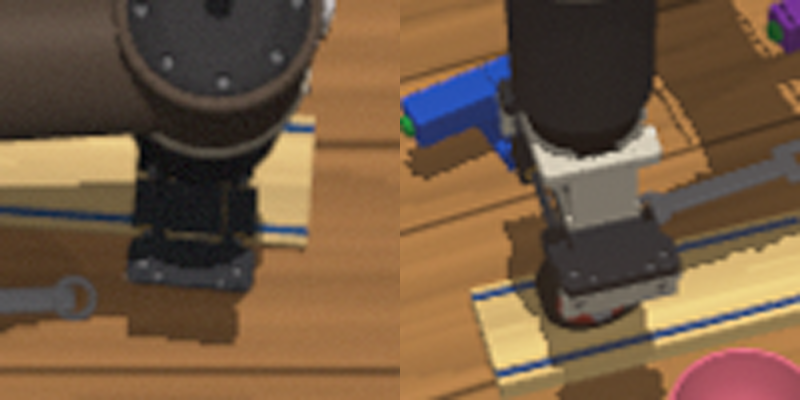

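Run:
```python
from h import *
np.set_printoptions(precision=1,suppress=True)
c=np.array([.2043,-.6428]);ty=np.array([-.303,.953]);tx=np.array([-.953,-.303])
for L in(.044,.065,-.044,-.065):
  for w in(-.0095,.0095):
    print(L,w,[((proj("scene",(*(c+ty*L+tx*w),z))-[50,120])*7) for z in(.194,.225)])
c=cv2.imread("pics/scene0.png")[120:205,50:160];cv2.imwrite("pics/g0.png",cv2.resize(c,(770,595),interpolation=cv2.INTER_CUBIC))
```

```text
0.044 -0.0095 [array([607.3, 535.3]), array([583.2, 480.3])]
0.044 0.0095 [array([589.5, 511.5]), array([565.2, 456.5])]
0.065 -0.0095 [array([653.6, 513.7]), array([630.5, 458.7])]
0.065 0.0095 [array([635.5, 490.2]), array([612.3, 435.2])]
-0.044 -0.0095 [array([407.6, 628.7]), array([379.1, 574.1])]
-0.044 0.0095 [array([390.9, 603.6]), array([362.4, 549. ])]
-0.065 -0.0095 [array([358.6, 651.7]), array([329. , 597.2])]
-0.065 0.0095 [array([342.2, 626.2]), array([312.6, 571.8])]
```

View pics/g0.png

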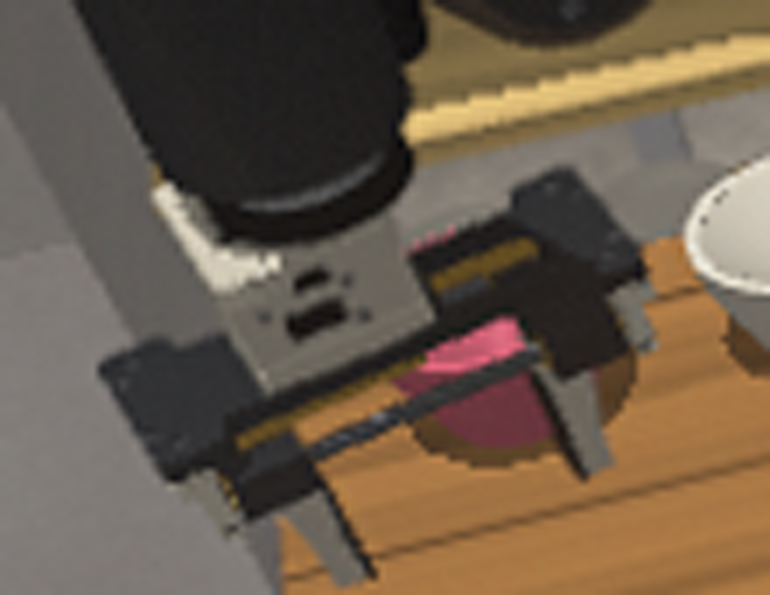

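The fingers closed to 50 mm without touching the 58 mm axle. In two pictures (start: fingertips match z≈0.225 while reported 0.194; here likewise) the real fingertips lie about 31 mm above the reported TCP, so they passed over the axle. I'll open and go 31 mm lower, checking the force on the way.

Emit:
step_arm(
  plan="8.7 0 0 0 0 0 0;8.7 0 0 0 0 0 0;8.7 0 0 0 0 0 0;8.7 0 0 0 0 0 0;8.7 0 0 0 0 0 0;8.7 0 0 0 0 0 0;8.7 0 0 0 0 0 0;8.7 0 0 1 0 0 0;8.7 0 0 0.5 0 0 0;8.7 0 0 0.5 0 0 0;8.7 0 0 0 0 0 0",
)

```text
clock: 5.48
tool_pos: [0.5457, -0.1619, 0.0205]
orientation: [179.9, -0.0, -95.2]
force: [0.0, 0.2, 0.4]
opening: 0.087
```

Emit:
step_arm(
  plan="8.7 0 0 0.4 0 0 0;8.7 0 0 0.3 0 0 0;8.7 0 0 0.2 0 0 0;8.7 0 0 0 0 0 0",
)

```text
clock: 5.82
tool_pos: [0.5465, -0.1619, 0.0126]
orientation: [180.0, -0.0, -95.2]
force: [-1.2, 0.4, -0.3]
opening: 0.0876
```

```bash
python3 look.py 4
python3 - <<'E'
from h import *
c=cv2.imread(f"pics/scene4.png")[250:300,290:350];cv2.imwrite(f"pics/e4.png",cv2.resize(c,(720,600),interpolation=cv2.INTER_CUBIC))
for P in [(.547+.044,-.166+.0095,.043),(.547+.056,-.167+.0095,.043),(.547+.044,-.166-.0095,.043),(.547+.056,-.167-.0095,.043)]: print((proj("scene",P)-[290,250])*12)
E
```

```text
{'clock': np.float64(5.9167), 'tool_pos': array([ 0.5468, -0.1619,  0.0132]), 'orientation': array([ 1.799996e+02, -2.600000e-03, -9.516220e+01]), 'force': array([-0.4818,  0.3635,  0.1901]), 'opening': np.float64(0.0867)}
[409.67147062 402.04558155]
[423.88420252 441.60685465]
[335.37896658 425.38353249]
[349.20044836 465.21142662]
```

View pics/e4.png

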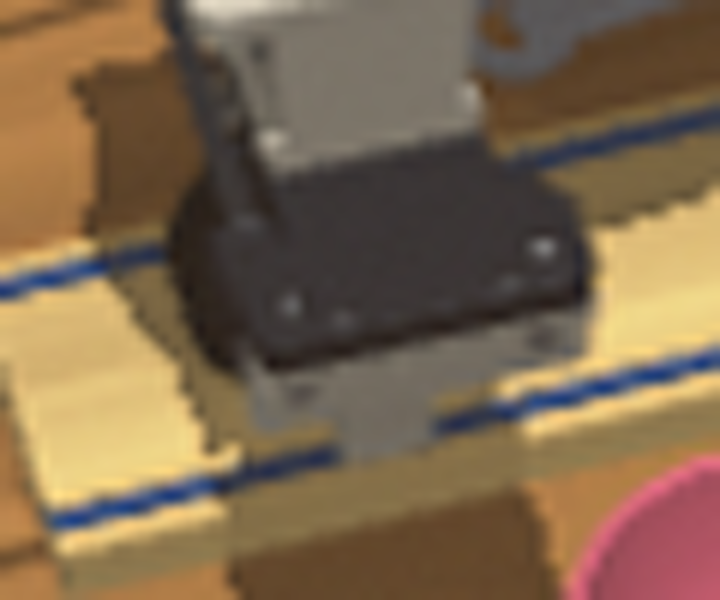

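The fingertip is now at crop (345–430, 440–460), as predicted for z=0.043. Closing.

Emit:
step_arm(
  plan="6.6 0 0 0 0 0 0;6.6 0 0 0 0 0 0;6.6 0 0 0 0 0 0;6.6 0 0 0 0 0 0;6.4 0 0 0 0 0 0;6.2 0 0 0 0 0 0;6 0 0 0 0 0 0;5.9 0 0 0 0 0 0;5.8 0 0 0 0 0 0;5.7 0 0 0 0 0 0;5.6 0 0 0 0 0 0;5.5 0 0 0 0 0 0",
)

```text
clock: 6.92
tool_pos: [0.5499, -0.162, 0.0146]
orientation: [-179.7, -0.0, -95.1]
force: [6.5, -1.2, 3.6]
opening: 0.058
```

Emit:
step_arm(
  plan="5 0 0 0 0 0 0;5 0 0 0 0 0 0;5 0 0 0 0 0 0",
)

```text
clock: 7.17
tool_pos: [0.55, -0.162, 0.0146]
orientation: [-179.7, 0.0, -95.1]
force: [6.8, -1.0, 3.2]
opening: 0.0576
```

```bash
python3 look.py 5
```

```text
{'clock': np.float64(7.2667), 'tool_pos': array([ 0.55  , -0.162 ,  0.0145]), 'orientation': array([-1.796824e+02,  2.100000e-03, -9.511080e+01]), 'force': array([ 6.5238, -0.7484,  3.1528]), 'opening': np.float64(0.0576)}
```

View pics/both5.png

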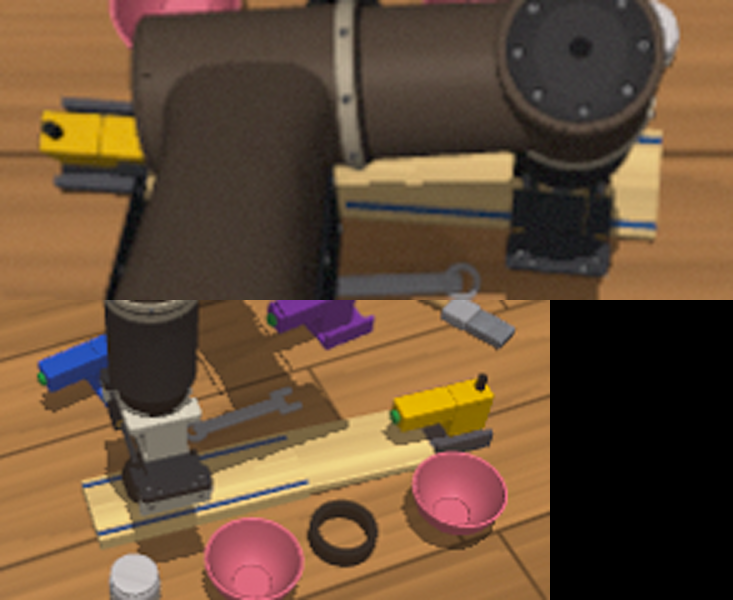

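Emit:
step_arm(
  plan="5 -0.5 -0.1 0 0 0 -0.4;5 -1 -0.1 0 0 0 -0.4;5 -1 -0.1 0 0 0 -0.4;5 -1 0 0 0 0 -0.3;5 -0.5 0 0 0 0 0;5 0 0 0 0 0 0",
)

```text
clock: 7.77
tool_pos: [0.5532, -0.1216, 0.0143]
orientation: [-180.0, -0.0, -93.6]
force: [-0.6, 0.7, 11.1]
opening: 0.0576
```

```bash
cat > st.py <<'E'
from plant import telemetry
import numpy as np
o=telemetry.get_obs();print({k:np.round(o[k],4).tolist() for k in("clock","tool_pos","orientation","force","opening")})
u=np.array([.0715,.9974]);c=np.array([.5588,.0168]);p=np.array(o["tool_pos"][:2])-c
print("lane x,y",np.round([p@u+.05,p@np.array([-u[1],u[0]])],4))
E
python3 st.py
```

```text
{'clock': 7.7667, 'tool_pos': [0.5532, -0.1216, 0.0143], 'orientation': [-179.9611, -0.0124, -93.5901], 'force': [-0.5716, 0.6792, 11.0911], 'opening': 0.0576}
lane x,y [-0.0884 -0.0043]
```

Emit:
step_arm(
  plan="5 -0.5 0 -0.1 0 0 -0.3;5 -1 0 -0.05 0 0 -0.3;5 -1.2 0 0 0 0 0;5 -1.2 0 0 0 0 0;5 -1.2 0 0 0 0 0;5 -0.9 0 0 0 0 0;5 0 0 0 0 0 0",
)

```text
clock: 8.35
tool_pos: [0.5558, -0.0603, 0.0145]
orientation: [180.0, 0.0, -93.0]
force: [0.6, -0.6, 1.5]
opening: 0.0574
```

```bash
python3 st.py; python3 look.py 6
python3 - <<'E'
from h import *
c=cv2.imread(f"pics/scene6.png")[220:295,300:400];cv2.imwrite(f"pics/e6.png",cv2.resize(c,(800,600),interpolation=cv2.INTER_CUBIC))
E
```

```text
{'clock': 8.35, 'tool_pos': [0.5558, -0.0603, 0.0145], 'orientation': [179.951, 0.0096, -92.9708], 'force': [0.5665, -0.5586, 1.5051], 'opening': 0.0574}
lane x,y [-0.0271 -0.0025]
{'clock': np.float64(8.45), 'tool_pos': array([ 0.5557, -0.0616,  0.0145]), 'orientation': array([ 1.799511e+02, -5.900000e-03, -9.298900e+01]), 'force': array([-0.3592,  0.0937,  2.0138]), 'opening': np.float64(0.0576)}
```

View pics/e6.png

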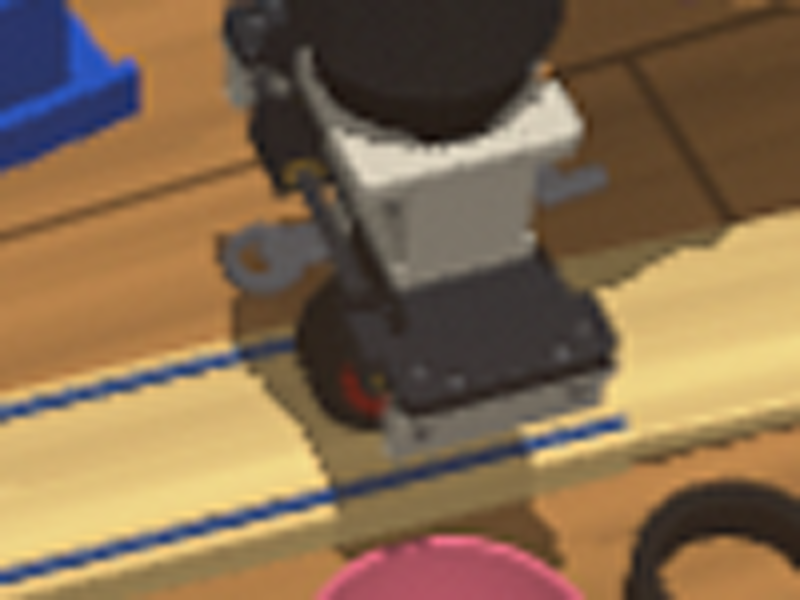

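Emit:
step_arm(
  plan="5 -0.6 0 0.03 0 0 0;5 -1.2 0 0 0 0 0;5 -1.2 0 0 0 0 0;5 -1.2 0 0 0 0 0;5 -1.2 0 0 0 0 0;5 -1 0 0 0 0 0;5 -0.7 0 0 0 0 0;5 0 0 0 0 0 0",
)

```text
clock: 9.12
tool_pos: [0.5594, 0.0099, 0.0144]
orientation: [179.9, -0.0, -93.0]
force: [-1.6, -0.3, 4.8]
opening: 0.0574
```

```bash
python3 st.py
```

```text
{'clock': 9.1167, 'tool_pos': [0.5594, 0.0099, 0.0144], 'orientation': [179.9453, -0.0034, -93.0249], 'force': [-1.6425, -0.252, 4.8428], 'opening': 0.0574}
lane x,y [ 0.0432 -0.0011]
```

Emit:
step_arm(
  plan="5 -0.7 0 0 0 0 0.2;5 -1 0 0.052 0 0 0.2;5 -1 0 0.052 0 0 0.2;5 -1 0 0.052 0 0 0.2;5 -1 0 0.052 0 0 0.2;5 -0.8 0 0.042 0 0 0.1;5 -0.5 0 0.026 0 0 0;5 0 0 0 0 0 0",
)

```text
clock: 9.78
tool_pos: [0.5631, 0.0696, 0.0117]
orientation: [179.9, -0.0, -94.1]
force: [-2.6, 0.4, 7.8]
opening: 0.0574
```

```bash
python3 st.py; python3 look.py 7
```

```text
{'clock': 9.7833, 'tool_pos': [0.5631, 0.0696, 0.0117], 'orientation': [179.9419, -0.0042, -94.1393], 'force': [-2.6008, 0.442, 7.8041], 'opening': 0.0574}
lane x,y [ 0.103  -0.0005]
{'clock': np.float64(9.8833), 'tool_pos': array([0.563 , 0.0691, 0.0117]), 'orientation': array([ 1.799446e+02, -6.200000e-03, -9.415130e+01]), 'force': array([-3.0644,  0.7148,  6.8658]), 'opening': np.float64(0.0573)}
```

View pics/both7.png

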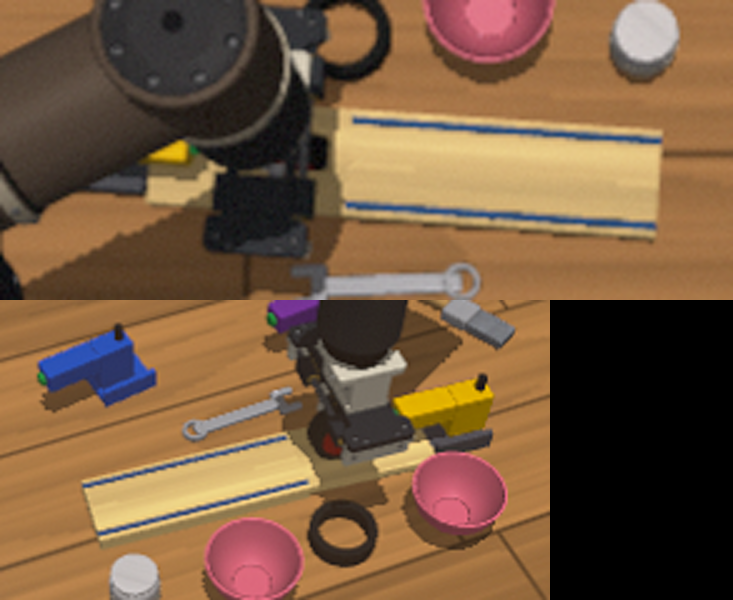

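Emit:
step_arm(
  plan="5 -0.5 0.05 0 0 0 0;5 -0.5 0.05 0 0 0 0;5 -0.5 0 0.02 0 0 0;5 -0.3 0 0.015 0 0 0;5 0 0 0 0 0 0",
)

```text
clock: 10.3
tool_pos: [0.564, 0.0872, 0.0109]
orientation: [180.0, 0.0, -94.1]
force: [0.3, 0.2, 0.0]
opening: 0.0573
```

Emit:
step_arm(
  plan="5 -0.3 0 0.015 0 0 0;5 -0.2 0 0.01 0 0 0;5 0 0 0 0 0 0",
)

```text
clock: 10.55
tool_pos: [0.5643, 0.0916, 0.0108]
orientation: [180.0, -0.0, -94.2]
force: [1.0, 0.2, -3.4]
opening: 0.0575
```

```bash
python3 st.py
```

```text
{'clock': 10.55, 'tool_pos': [0.5643, 0.0916, 0.0108], 'orientation': [179.9799, -0.0036, -94.1671], 'force': [1.0349, 0.2008, -3.4492], 'opening': 0.0575}
lane x,y [ 1.25e-01 -1.00e-04]
```

Emit:
step_arm(
  plan="5 -0.1 0 0.06 0 0 0;5 -0.1 0 0.06 0 0 0;5 -0.1 0 0.01 0 0 0;5 0 0 0 0 0 0",
)

```text
clock: 10.88
tool_pos: [0.5647, 0.0945, 0.0104]
orientation: [-180.0, 0.0, -94.2]
force: [-2.4, 1.0, 5.7]
opening: 0.0577
```

Emit:
step_arm(
  plan="5 -0.1 0 0.01 0 0 0;5 -0.1 0 0.01 0 0 0;5 0 0 0 0 0 0",
)

```text
clock: 11.13
tool_pos: [0.5649, 0.0963, 0.0103]
orientation: [-180.0, -0.0, -94.2]
force: [-2.1, -0.0, 6.0]
opening: 0.0576
```

```bash
python3 st.py
```

```text
{'clock': 11.1333, 'tool_pos': [0.5649, 0.0963, 0.0103], 'orientation': [-179.9783, -0.0091, -94.153], 'force': [-2.0799, -0.0207, 6.0235], 'opening': 0.0576}
lane x,y [ 0.1297 -0.0004]
```

Emit:
step_arm(
  plan="5 -0.1 0.03 0 0 0 0;5 -0.1 0.03 0 0 0 0;5 0 0 0 0 0 0",
)

```text
clock: 11.38
tool_pos: [0.5647, 0.0973, 0.0103]
orientation: [-180.0, -0.1, -94.2]
force: [0.0, -5.7, 5.1]
opening: 0.0576
```

Emit:
step_arm(
  plan="5 -0.1 0 0.005 0 0 0;5 -0.1 0 0.005 0 0 0;5 0 0 0 0 0 0",
)

```text
clock: 11.63
tool_pos: [0.5647, 0.0987, 0.0102]
orientation: [-180.0, -0.1, -94.2]
force: [1.4, -9.4, 6.8]
opening: 0.0578
```

Emit:
step_arm(
  plan="5 -0.1 0 0.005 0 0 0;5 -0.1 0 0.005 0 0 0;5 0 0 0 0 0 0",
)

```text
clock: 11.88
tool_pos: [0.5647, 0.1002, 0.0102]
orientation: [180.0, -0.1, -94.2]
force: [2.4, -10.0, 6.4]
opening: 0.0576
```

Emit:
step_arm(
  plan="5 -0.1 0 0.005 0 0 0;5 -0.1 0 0.005 0 0 0;5 0 0 0 0 0 0",
)

```text
clock: 12.13
tool_pos: [0.5646, 0.1017, 0.01]
orientation: [180.0, -0.2, -94.2]
force: [1.7, -12.6, 7.4]
opening: 0.058
```

Emit:
step_arm(
  plan="5 -0.1 0 0.005 0 0 0;5 -0.1 0 0.005 0 0 0;5 0 0 0 0 0 0",
)

```text
clock: 12.38
tool_pos: [0.5645, 0.1024, 0.0099]
orientation: [179.9, -0.3, -94.2]
force: [3.2, -18.1, 9.4]
opening: 0.0573
```

Emit:
step_arm(
  plan="5 0.06 0 -0.02 0 0 0;5 0 0 0 0 0 0;5 0 0 0 0 0 0;5 0 0 0 0 0 0",
)

```text
clock: 12.72
tool_pos: [0.5646, 0.1024, 0.01]
orientation: [179.9, -0.2, -94.2]
force: [2.4, -15.6, 6.4]
opening: 0.0578
```

```bash
python3 st.py;  python3 look.py 8
```

```text
{'clock': 12.7167, 'tool_pos': [0.5646, 0.1024, 0.01], 'orientation': [179.9458, -0.2177, -94.1975], 'force': [2.3991, -15.6459, 6.3678], 'opening': 0.0578}
lane x,y [0.1358 0.0004]
{'clock': np.float64(12.8167), 'tool_pos': array([0.5646, 0.1024, 0.01  ]), 'orientation': array([179.9466,  -0.2185, -94.1961]), 'force': array([  2.3502, -15.5787,   7.1929]), 'opening': np.float64(0.0574)}
```

View pics/both8.png

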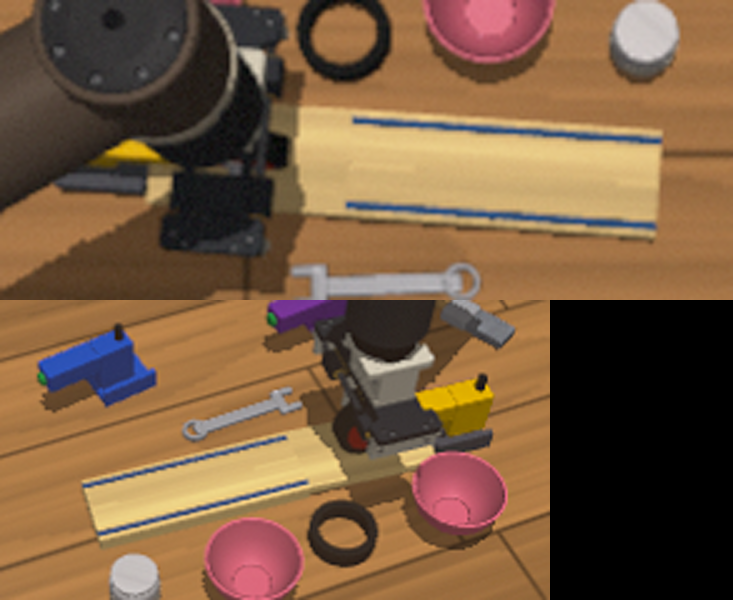

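Emit:
step_arm(
  plan="5 0 0 0 0 0 0;5 0 0 0 0 0 0;5 0 0 0 0 0 0;5 0 0 0 0 0 0;5 0 0 0 0 0 0;5 0 0 0 0 0 0;5 0 0 0 0 0 0;5 0 0 0 0 0 0;5 0 0 0 0 0 0;5 0 0 0 0 0 0",
)

```text
clock: 13.65
tool_pos: [0.5646, 0.1024, 0.01]
orientation: [179.9, -0.2, -94.2]
force: [2.2, -15.5, 7.3]
opening: 0.0578
```

Emit:
step_arm(
  plan="5 0.15 0 -0.01 0 0 0;5 0.15 0 -0.01 0 0 0;5 0.15 0 -0.01 0 0 0;5 0 0 0 0 0 0",
)

```text
clock: 13.98
tool_pos: [0.5646, 0.1007, 0.0101]
orientation: [-180.0, -0.0, -94.2]
force: [0.6, -4.6, 6.0]
opening: 0.0573
```

Emit:
step_arm(
  plan="5 0.15 0 -0.01 0 0 0;5 0.15 0 -0.01 0 0 0;5 0 0 0 0 0 0",
)

```text
clock: 14.23
tool_pos: [0.5645, 0.0983, 0.0102]
orientation: [-180.0, 0.0, -94.2]
force: [-0.0, -2.4, 5.4]
opening: 0.0576
```

```bash
python3 st.py
```

```text
{'clock': 14.2333, 'tool_pos': [0.5645, 0.0983, 0.0102], 'orientation': [-179.9747, 0.009, -94.1561], 'force': [-0.0379, -2.4015, 5.4351], 'opening': 0.0576}
lane x,y [0.1317 0.0002]
```

Emit:
step_arm(
  plan="5 0.07 0 -0.04 0 0 0;5 0.07 0 -0.03 0 0 0;5 0 0 0 0 0 0;5 0 0 0 0 0 0",
)

```text
clock: 14.57
tool_pos: [0.5642, 0.097, 0.0104]
orientation: [180.0, 0.0, -94.2]
force: [0.7, -0.9, 1.0]
opening: 0.0576
```

```bash
python3 st.py
```

```text
{'clock': 14.5667, 'tool_pos': [0.5642, 0.097, 0.0104], 'orientation': [179.998, 0.0007, -94.1612], 'force': [0.6524, -0.9096, 0.9577], 'opening': 0.0576}
lane x,y [0.1304 0.0003]
```

Emit:
step_arm(
  plan="5.7 0 0 0 0 0 0;5.8 0 0 0 0 0 0;5.9 0 0 0 0 0 0;6 0 0 0 0 0 0;6.2 0 0 0 0 0 0;6.4 0 0 0 0 0 0;6.8 0 0 0 0 0 0;7.2 0 0 0 0 0 0;7.6 0 0 0 0 0 0;7.6 0 0 0 0 0 0;7.6 0 0 0 0 0 0",
)

```text
clock: 15.48
tool_pos: [0.5642, 0.0969, 0.0105]
orientation: [180.0, 0.0, -94.2]
force: [-0.1, -0.5, -0.4]
opening: 0.0759
```

```bash
python3 st.py;  python3 look.py 9
python3 - <<'E'
from h import *
c=cv2.imread(f"pics/scene9.png")[220:295,350:450];cv2.imwrite(f"pics/e9.png",cv2.resize(c,(800,600),interpolation=cv2.INTER_CUBIC))
E
```

```text
{'clock': 15.4833, 'tool_pos': [0.5642, 0.0969, 0.0105], 'orientation': [179.999, 0.0009, -94.1631], 'force': [-0.07, -0.5437, -0.376], 'opening': 0.0759}
lane x,y [0.1303 0.0004]
{'clock': np.float64(15.5833), 'tool_pos': array([0.5642, 0.0969, 0.0105]), 'orientation': array([ 1.799982e+02,  2.900000e-03, -9.416830e+01]), 'force': array([ 0.1489,  0.5241, -0.4003]), 'opening': np.float64(0.0761)}
```

View pics/e9.png

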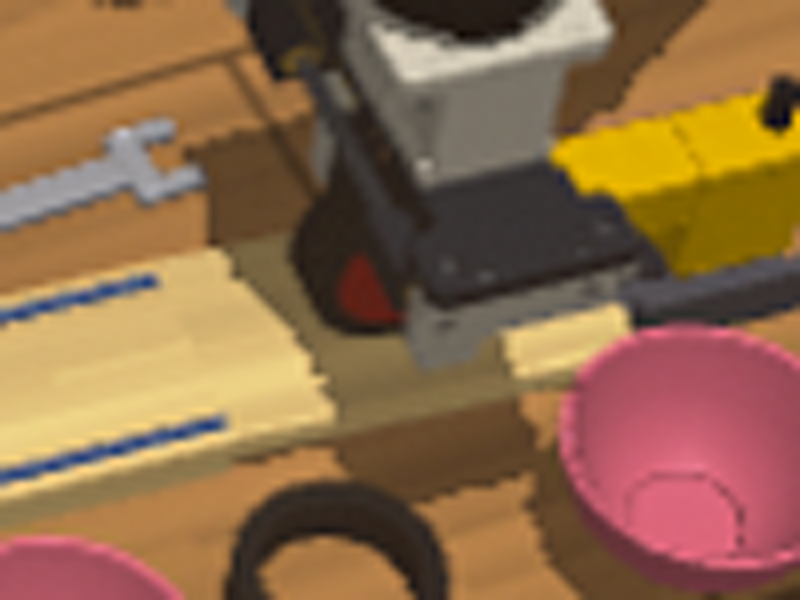

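The wheel stands upright and free between the open fingers. Lifting straight up.

Emit:
step_arm(
  plan="7.6 0 0 -0.5 0 0 0;7.6 0 0 -1 0 0 0;7.6 0 0 -1.5 0 0 0;7.6 0 0 -2 0 0 0;7.6 0 0 -2 0 0 0;7.6 0 0 -2.5 0 0 0;7.6 0 0 -3 0 0 0;7.6 0 0 -3 0 0 0;7.6 0 0 -3 0 0 0;7.6 0 0 -3 0 0 0;7.6 0 0 0 0 0 0",
)

```text
clock: 16.5
tool_pos: [0.5673, 0.0975, 0.2336]
orientation: [-179.4, 0.2, -94.1]
force: [0.9, 1.2, -0.1]
opening: 0.0758
```

Emit:
step_arm(
  plan="7.6 3 0 0 0 0 0;7.6 3 0 0 0 0 0;7.6 3 0 0 0 0 0;7.6 3 0 0 0 0 0;7.6 3 0 0 0 0 0;7.6 3 0 0 0 0 0;7.6 3 0 0 0 0 0;7.6 3 0 0 0 0 0;7.6 3 0 0 0 0 0;7.6 3 0 0 0 0 0;7.6 0 0 0 0 0 0",
)

```text
clock: 17.42
tool_pos: [0.5416, -0.2062, 0.2262]
orientation: [-180.0, -0.0, -94.3]
force: [0.2, -0.0, -0.3]
opening: 0.0763
```

```bash
python3 look.py 10
python3 - <<'E'
from h import *
a=cv2.imread(f"pics/scene10.png")[220:295,350:450];b=cv2.imread("pics/top10.png")[180:255,180:280]
cv2.imwrite("pics/e10.png",np.vstack([cv2.resize(i,(400,300),interpolation=cv2.INTER_CUBIC) for i in(a,b)]))
E
```

```text
{'clock': np.float64(17.5167), 'tool_pos': array([ 0.542 , -0.2034,  0.226 ]), 'orientation': array([-1.799755e+02,  1.100000e-03, -9.430450e+01]), 'force': array([ 0.5228, -0.9054, -0.6274]), 'opening': np.float64(0.076)}
```

View pics/e10.png

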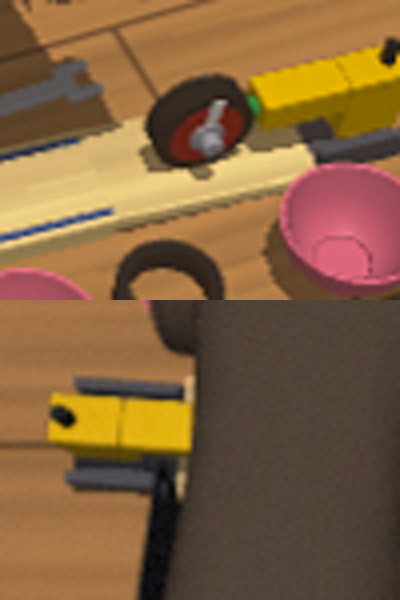

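View pics/scene10.png

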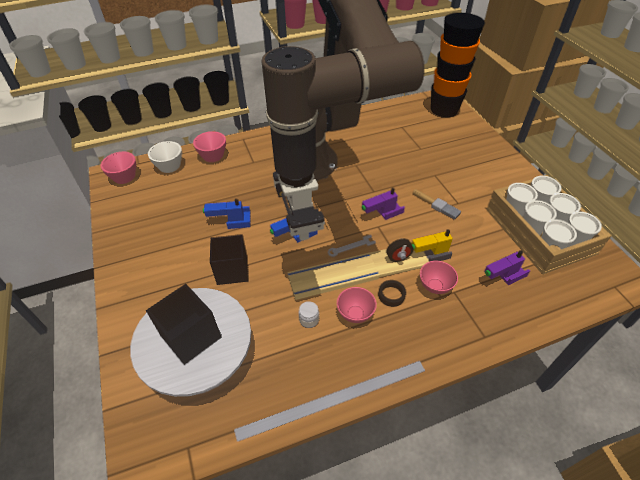

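Emit:
step_arm(
  plan="7.6 3 0 0 0 0 0;7.6 3 0 0 0 0 0;7.6 3 0 0 0 0 0;7.6 3 0 0 0 0 0;7.6 3 0 0 0 0 0;7.6 3 0 0 0 0 0;7.6 3 0 0 0 0 0;7.6 2 0 0 0 0 0;7.6 0 0 0 0 0 0;7.6 0 0 0 0 0 0;7.6 0 0 0 0 0 0",
)

```text
clock: 18.43
tool_pos: [0.526, -0.4306, 0.2257]
orientation: [-180.0, 0.0, -94.1]
force: [0.0, -0.0, -0.7]
opening: 0.076
```

```bash
python3 look.py 11
python3 - <<'E'
from h import *
a=cv2.imread(f"pics/scene11.png")[220:295,350:450];b=cv2.imread("pics/top11.png")[180:255,180:280]
cv2.imwrite("pics/e11.png",np.vstack([cv2.resize(i,(400,300),interpolation=cv2.INTER_CUBIC) for i in(a,b)]))
d=cv2.absdiff(cv2.imread("pics/scene10.png")[230:275,380:425],cv2.imread("pics/scene11.png")[230:275,380:425]);print("diff",d.mean(),d.max())
E
```

```text
{'clock': np.float64(18.5333), 'tool_pos': array([ 0.5262, -0.4304,  0.226 ]), 'orientation': array([-1.799707e+02, -1.300000e-03, -9.407790e+01]), 'force': array([ 0.1639,  0.2054, -0.6014]), 'opening': np.float64(0.0762)}
diff 3.2023045267489714 57
```

View pics/e11.png

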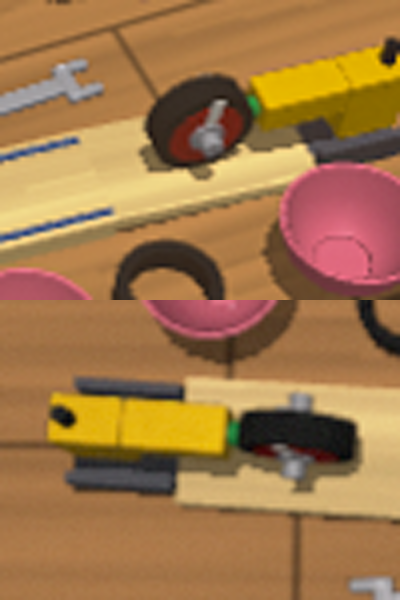

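View pics/top11.png

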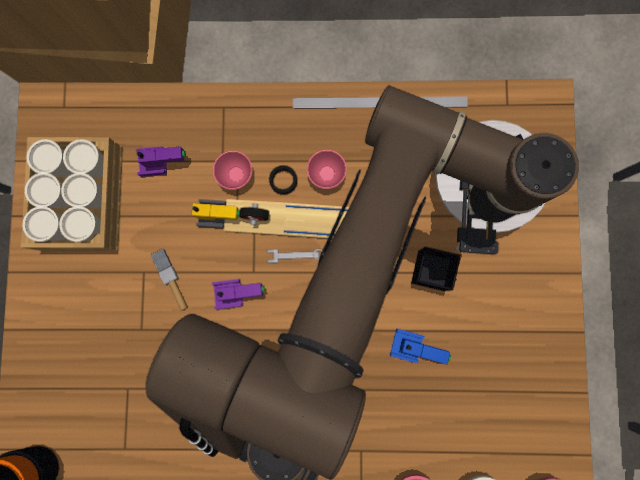

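The wheel stands in line with the lane, with its tyre against the green plunger (crop about (238,433)). It is at rest and the arm is clear. Handing in.

Run:
```python
from plant import workorder
print(workorder.close_job())
```

```text
the job is handed in; nothing more can be done
None
```

I rolled the wheel about 260 mm along the lane and down the slope, pressed it against the green plunger, released it and handed the job in. No verdict was reported.

- **First grasp missed:** the fingers closed to 50 mm above the 58 mm axle without touching it. In the pictures the fingertips were about 31 mm above the reported TCP, so I reopened, went that much lower and gripped at 57.6 mm. That grip pulled the wheel about 3 mm sideways, and I steered it back to the middle line while rolling.
- **Rolling:** in the last picture the white stripe points a little past straight up, which fits just over one full turn. The moment it passed underneath was hidden by the gripper, so I did not see it. Briefly on the slope the gripper carried about 3.4 N of the wheel's weight; I corrected it straight away.
- **Press:** I first felt the plunger with the wheel at lane x ≈ 0.130 m. The travel stopped about 6 mm further on. The force peaked at about 18 N, then held at about 15.5 N for more than 1 s. These are wrist readings; the force at the dock itself is not measured.
- **Last check, from pictures:** the wheel is upright, in line with the lane and on its middle line, with its tyre touching the plunger. It looked the same in two views about 1 s apart. The bystanders in view show no visible shift, and the arm is clear with no force on it. The resting force on the plunger could not be measured.

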